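# Brush out the glass grinder's drive socket and seat the splined grinding head

### The arm

A 6-joint arm with a two-finger parallel gripper is mounted at the origin on the work surface. World frame = base frame: x ahead of the robot, y to its left, z up, the work surface at z = 0. Lengths are in mm, angles in degrees, forces in N, time in s.
With the tool pointing down it reaches from about 350 to 850 mm from the base axis. Payload 8.1 kg.
Tool frame: the origin (TCP) lies at the very end of the fingers, on their centre line; the grasp point (between the pads) lies 19 mm behind it; z points along the fingers, y is the line along which they close (so a half turn about z gives the same grasp; the last joint's range is limited). The gripper opens to 85 mm and grips with 20 to 120 N. Pads are 22 mm wide; open, the fingers measure 114 mm over their backs; the gripper's body (76 mm by 85 mm) begins 54 mm behind the grasp point. The pads swing forward as they close: fully open they stand 13 mm farther back than shut.
Start: joints at [-69.465, 7.471, 85.268, -0, 87.261, -4.893], TCP at [257.644, -541.871, 231.292] pointing down, gripper open.
Joint ranges: [-169.43, 169.43], [-51.17, 129.36], [1.28, 143.12], [-76.62, 256.62], [0, 156.53], [-152.29, 152.29]. Speed limits (degrees/s): [136.94, 136.94, 159.86, 180, 180, 180].

### API

Orientations are given as [roll, pitch, yaw] about the fixed x, y, z axes, in that order (R = Rz(yaw) Ry(pitch) Rx(roll)).
In Python, from bench import * gives the robot as it stands.
- The arm moves only by the tool play_rows, never from a script. Its argument "increments" is a list of rows, each a list of 3 entries, a list of its own where there are three numbers: the gripper's target within -1 to 1 (fully open at 1, half-way at 0, shut at -1), then the shift along the tool's x, y, z in mm, then the turn about the tool's z in rad. A call has 1 to 12 rows; each row shifts and turns the commanded pose from where the row before left it, along the tool's axes as they then stand; what a row does not reach is not made up. A row lasts 1/12 s, in which the tool goes at most 41.7 mm and 7.16 degrees, less where a joint would pass 70% of its speed; a pose out of reach is approached as far as the arm can. A call is refused whole if a number of a shift passes 41.7 or a number of a turn 0.125, either way. A call with a gripper value outside its range is refused whole. The fingers move at their own pace and stop on an object; "force" is the grip in N (left out, the last holds). Time passes only in rows, so rows that do not move let the fingers close. It gives the time, the measured TCP pose, the force, the opening and the grip force at its end, in the units of the state.
- sense(): the state, without advancing time (a new reading comes with each control period).
- snapshot(name): name is "side" or "top" or "wrist"; returns a dict with "color" (384x512x3 uint8, red, green, blue), "intrinsics" (3x3 intrinsics, pixels), "world_from_camera" (4x4, takes a point from camera to world coordinates). Camera axes: x right, y down, z forward; pixel columns grow to the right and rows downward; lengths in mm; the calibration is good to about 2 mm. The wrist camera is an equidistant fisheye: a pixel r from the principal point sees the ray r / f radians off the axis. A picture is of the moment at which its call begins. There is no depth.
- hand_in(): hands the job in; it is judged then, once.
Trained networks look in a picture, given as the dict that the camera call returned (one of the last four; its "shot" number tells which), for a name from the list of things; names that differ only in an ending like _2 or _b are one class to them, and where a whole thing is asked for, a point or a joint stands for the part that bears it (a point fixed in the world has none). Each returns a list of dicts, best first, with "p" (0 to 1); they miss things now and then, are a little off and sometimes report something else, mostly with a low value. They report only what shows in the picture. A call takes as long as a camera call. They do not tell look-alikes from the thing itself.
- find_in(query, picture): "xyz" ([x, y, z] in mm, in the coordinates of the camera as it stood for that picture, good to about 4 mm: the middle of the surface that is visible of it).
- regions_of(query, picture): "mask" (384x512 bool, what is visible of it).
- pinpoint(query, picture): "xyz" ([x, y, z] in mm, in the coordinates of the camera as it stood for that picture, good to about 4 mm: a listed point, or the origin of a listed thing).
The state is a dict: "time": time; "joint_pos": joint angles; "qd": joint speeds; "joint_efforts": joint torques, N m; "tool_pos": TCP position; "tcp_rot": TCP orientation; "ft_force": force on the tool from outside, world axes, zero at the start; "wrist_torque": the same for the moment, N m; "finger_gap": finger opening in mm; "grip_force": force on a finger pad.
Only numpy, scipy, OpenCV 4.12 (cv2) and the standard library are available. Lean on these libraries where they do the work, as an engineer would, in place of code of your own. Each camera call takes 0.05 s, during which the arm holds its last target. There are 200 camera calls.

### The job

Take the long brush from its wooden block and clean the grinder's drive socket with two strokes: down close to the spring plunger at the bottom, up to the mouth, down again and out; then stand the brush back in its block and let go of it. Next take the grinding head from its stand, turn it until its cross-shaped stem meshes with the cross-shaped socket and slide it fully home, flange against the socket, against the spring plunger that pushes it back out. Finish while still holding the head pressed home: do not let go of it, and leave the jar, glass offcut, marker and tape roll alone.

Things in the scene. Friction and masses are not known exactly. Their poses are not given: they have to be found in the camera images.
- grinder: Bench glass grinder, fixed: grey plastic base 260 (x) x 200 (y) mm with white deck 50 mm above the bench, grey motor cover along its +x end (70 mm deep, 170 mm wide, top 85 mm above the bench). Origin: centre of its underside.
- socket_mouth (a point): Centre of the mouth (top face, 105 mm above the bench) of the drive socket: square aluminium block 56 x 56 mm, 55 mm tall, fixed on the grinder's deck, locked against turning. z up; x and y run along the arms of its cross-shaped hole, square to its sides. Arms 37 mm overall, 10.5 mm wide; middle opened to 21.6 mm square. The hole goes straight down; any quarter turn of the head fits.
- plunger (a joint): Spring plunger (18 mm disc) in the bottom of the socket: 0 = up, face 30 mm below the mouth; grows as it is pressed down, to 0.014 m at most. Spring 6 N at 0 rising by 0.4 N per mm, so 10 N when the head is home (0.010 m). It pushes the head up about 10 mm if the head is let go.
- head: Grinding head, loose, steel, 0.17 to 0.29 kg, 104 mm tall, upright. Origin: centre of the stem's lower end; z up. From below: cross stem 40 mm long (fins along x and y, 34 mm across, 7.5 mm thick, lower edges rounded), flange 52 mm diameter (40 to 46 mm up), dark drum 25 mm diameter (46 to 80), square grip 28 x 28 mm (80 to 104), sides square to x and y: each fin points at a side's middle.
- head_seat (a point): Centre of the underside of the head's flange, 40 mm above the head's origin; it meets the socket's mouth when the head is home.
- head_grip (a point): Centre of the head's square grip (28 mm across the flats, 24 mm tall), 92 mm above the head's origin.
- head_stand_hole0 (a point): Centre of the mouth of the head's stand: fixed wooden block 80 x 80 mm, 55 mm tall, with a round through hole of 41 mm. The head's flange rests on its top and the stem hangs in the hole without touching.
- brush: Long brush, loose, 0.07 kg, 190 mm long, hanging upright in its block. Origin: centre of the bristle tip (lower end); z up along it. Stiff bristles 14 mm diameter, 55 mm long (black rings to 16 mm); collar 34 mm diameter, underside 60 mm above the tip; thin steel neck; square wooden handle 16 x 16 mm from 105 to 190 mm, sides square to x and y.
- brush_grip (a point): Middle of the brush's handle, 150 mm above the tip.
- brush_holder_hole0 (a point): Centre of the mouth of the brush's block: fixed wooden block 65 x 65 mm, 75 mm tall, with a round through hole of 23 mm; the brush's collar rests on its top, the bristles hang inside.
- jar: Bystander: open glass jar, 72 mm diameter, 85 mm tall. Origin: centre of its underside.
- offcut: Bystander: flat amber glass offcut 100 x 60 x 6 mm. Origin: centre of its underside.
- marker: Bystander: black marker pen lying along its x, 130 x 13 x 13 mm. Origin: centre of its underside.
- tape: Bystander: roll of copper tape lying flat, 90 mm outside, 72 mm inside diameter, 20 mm tall. Origin: centre of its underside.
Mind the look-alikes: they are no part of the job. What is shaped like the part that bears brush_holder_hole0 but orange or pink is not meant.

How it is judged:
By the outcome, as a careful person would: the job done as asked, in the order asked, and still so for the second after the job is handed in, while the arm keeps its last pose, push and grip.
It also fails if it takes over 61 s, if anything falls off the work surface, if the arm or the gripper's body presses on something with over 40 N, if the wrist force passes 120 N, or if a joint passes its speed limit or range.

## Working session

There is one attempt and no reset: what is moved stays moved. The work goes in short steps, Python scripts to look and compute and a tool call to move; the robot and the scene stay as the last step left them, time stands still between calls to the robot, and variables do not carry over. Pictures are saved under pics/ and viewed, at most 10 in all, crops included, and the job is handed in when it is done.

Besides the shell and the picture viewer there is one more tool, called after "Emit:" as name([rows], argument=value, ...), one row to a line, values as JSON. play_rows: Moves the arm, as the interface text tells. Its arguments: {"type":"object","properties":{"increments":{"type":"array","items":{"type":"array"}},"force":{"type":"number"}},"required":["increments"]}

```bash
mkdir -p pics; cat > h.py <<'E'
from bench import *
import numpy as np, cv2
def W(pic,xyz):
    T=np.array(pic["world_from_camera"]); return T[:3,:3]@np.array(xyz)+T[:3,3]
def pix(pic,w):
    T=np.linalg.inv(np.array(pic["world_from_camera"]));K=np.array(pic["intrinsics"])
    c=T[:3,:3]@np.array(w)+T[:3,3];p=K@c;return p[:2]/p[2]
def ray(pic,u,v,z,fish=False):
    T=np.array(pic["world_from_camera"]);K=np.array(pic["intrinsics"])
    d=np.array([(u-K[0,2])/K[0,0],(v-K[1,2])/K[1,1],1.])
    if fish:
        r=np.hypot(d[0],d[1]); d=np.array([d[0]/r*np.sin(r),d[1]/r*np.sin(r),np.cos(r)]) if r>1e-9 else np.array([0,0,1.])
    d=T[:3,:3]@d;o=T[:3,3];return o+d*(z-o[2])/d[2]
def save(pic,n,img=None): cv2.imwrite("pics/"+n,cv2.cvtColor(pic["color"] if img is None else img,cv2.COLOR_RGB2BGR))
E
python3 - <<'E'
from h import *
s=sense();print({k:np.round(v,2).tolist() for k,v in s.items()})
a=snapshot("top");b=snapshot("side")
save(a,"a.png",np.hstack([a["color"]])) ; save(b,"b.png")
for n in ["socket_mouth","head_seat","head_grip","head_stand_hole0","brush_grip","brush_holder_hole0","brush","jar","offcut","marker","tape","grinder"]:
  for pn,p in(("top",a),("side",b)):
    for q in pinpoint(n,p)[:3]:
        w=W(p,q["xyz"]);print(n,pn,round(q["p"],2),w.round(0),pix(p,w).round(0))
E
```

```text
{'time': 0.0, 'joint_pos': [-69.47, 7.52, 85.33, -0.0, 87.26, -4.89], 'qd': [-0.01, -0.07, -0.07, 0.03, -0.03, 0.03], 'joint_efforts': [-0.0, -56.94, -50.06, -0.0, 0.01, 0.0], 'tool_pos': [257.41, -541.36, 230.21], 'tcp_rot': [-179.89, -0.01, 25.43], 'ft_force': [-0.12, -0.04, 0.22], 'wrist_torque': [-0.01, -0.04, 0.0], 'grip_force': 0.0, 'finger_gap': 85.16}
socket_mouth top 0.85 [552.  19. 106.] [247. 198.]
socket_mouth side 0.98 [553.  14. 105.] [257. 192.]
head_seat top 0.63 [ 462. -297.   57.] [353. 232.]
head_seat side 0.66 [ 457. -290.   57.] [305. 165.]
head_grip top 0.53 [ 457. -295.  110.] [357. 233.]
head_grip side 0.69 [ 458. -296.  106.] [306. 152.]
head_stand_hole0 top 0.66 [ 454. -294.   53.] [352. 235.]
head_stand_hole0 side 0.85 [ 457. -291.   54.] [305. 165.]
brush_grip top 0.49 [458. 266. 162.] [154. 228.]
brush_grip side 0.65 [460. 265. 165.] [266. 228.]
brush_holder_hole0 top 0.96 [509. 389.  75.] [119. 212.]
brush_holder_hole0 top 0.78 [457. 267.  71.] [160. 231.]
brush_holder_hole0 top 0.71 [379. 367.  75.] [123. 258.]
brush_holder_hole0 side 0.97 [458. 266.  75.] [267. 256.]
brush_holder_hole0 side 0.97 [381. 372.  75.] [287. 289.]
brush_holder_hole0 side 0.86 [509. 390.  71.] [233. 285.]
brush top 0.7 [ 704. -306.    1.] [349. 158.]
brush top 0.64 [456. 267.  16.] [164. 233.]
jar top 0.58 [731. 252.  -3.] [175. 147.]
jar side 0.72 [732. 255.   0.] [173. 257.]
offcut top 0.71 [ 704. -309.    1.] [350. 158.]
offcut top 0.57 [457. 269.  74.] [160. 231.]
offcut side 0.75 [ 702. -306.   -4.] [241. 169.]
marker top 0.7 [ 629. -458.    0.] [398. 182.]
marker side 0.64 [636. 449.  -0.] [177. 313.]
marker side 0.42 [ 628. -453.    2.] [269. 153.]
tape top 0.54 [625. 451.  -1.] [109. 178.]
tape side 0.78 [632. 450.  -2.] [178. 314.]
grinder top 0.86 [604.   3.  -1.] [252. 187.]
grinder side 0.9 [598.   2.  -1.] [244. 217.]
```

View pics/a.png

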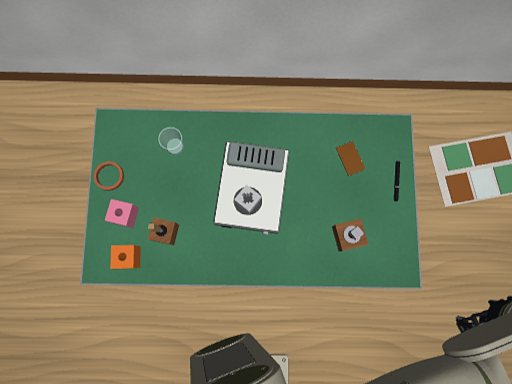

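View pics/b.png

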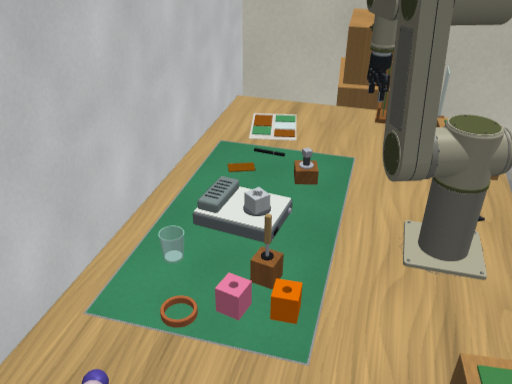

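Top view: the brush stands in the brown block at (163,231). The look-alike blocks are pink at (120,212) and orange at (124,257), and both are empty. The head is at (352,235) on the brown stand and the socket at (247,198). The side view agrees: brush (267,230), pink (234,295), orange (287,300). I choose the brown block and will check it in a close crop.

Emit:
play_rows([
  [1,[20.7,-25.8,-3],0],
  [1,[20.7,-25.8,-3],0],
  [1,[20.7,-25.8,-3],0],
  [1,[20.7,-25.8,-3],0],
  [1,[20.7,-25.8,-3],0],
  [1,[20.7,-25.8,-3],0],
  [1,[20.7,-25.8,-3],0],
  [1,[20.7,-25.8,-3],0],
  [1,[20.7,-25.8,-3],0],
  [1,[20.7,-25.8,-3],0],
  [1,[20.7,-25.8,-3],0],
  [1,[20.7,-25.8,-3],0],
])

```text
time: 2.3
tool_pos: [349.1, -154.2, 267.7]
tcp_rot: [180.0, -0.0, 25.4]
ft_force: [0.2, -0.6, 0.6]
finger_gap: 85.6
grip_force: 0.0
```

Emit:
play_rows([
  [1,[20.7,-25.8,-3],0],
  [1,[20.7,-25.8,-3],0],
  [1,[20.7,-25.8,-3],0],
  [1,[20.7,-25.8,-3],0],
  [1,[20.7,-25.8,-3],0],
  [1,[20.7,-25.8,-3],0],
  [1,[20.7,-25.8,-3],0],
  [1,[20.7,-25.8,-3],0],
  [1,[20.7,-25.8,-3],0],
  [1,[20.7,-25.8,-3],0],
  [1,[20.7,-25.8,-3],0],
  [1,[20.7,-25.8,-3],0],
])

```text
time: 3.3
tool_pos: [440.5, 232.5, 303.6]
tcp_rot: [180.0, -0.0, 25.4]
ft_force: [1.1, -0.6, 0.4]
finger_gap: 85.4
grip_force: 0.0
```

```bash
python3 - <<'E'
from h import *
s=sense();print(s["time"],s["tool_pos"],s["tcp_rot"],s["joint_pos"])
a=snapshot("wrist");save(a,"c.png")
print(np.round(a["world_from_camera"],2),a["intrinsics"])
for n in ["socket_mouth","brush_grip","brush_holder_hole0","brush"]:
    for q in pinpoint(n,a)[:3]: print(n,round(q["p"],2),W(a,q["xyz"]).round(1))
E
```

```text
3.3 [440.51379613 232.53908325 303.57642636] [ 1.79994543e+02 -3.32323671e-02  2.54462561e+01] [ 2.19316425e+01 -9.57188128e+00  9.46286292e+01 -3.42156808e-03
  9.49097477e+01  8.64850941e+01]
[[ 4.3000e-01 -8.6000e-01 -2.8000e-01  5.1265e+02]
 [-9.0000e-01 -4.1000e-01 -1.3000e-01  2.6724e+02]
 [-0.0000e+00  3.1000e-01 -9.5000e-01  4.4596e+02]
 [ 0.0000e+00  0.0000e+00  0.0000e+00  1.0000e+00]] [[297.31863964   0.         258.43188975]
 [  0.         297.31863964 189.94259086]
 [  0.           0.           1.        ]]
socket_mouth 0.56 [553.   16.8 106.5]
brush_grip 0.83 [459.2 267.  164.3]
brush_grip 0.44 [ 459.  -296.5  106. ]
brush_holder_hole0 0.95 [385.3 365.7  75.3]
brush_holder_hole0 0.87 [505.3 395.9  79.4]
brush_holder_hole0 0.65 [456.5 269.   80.1]
brush 0.8 [458.9 261.7  16.5]
```

View pics/c.png

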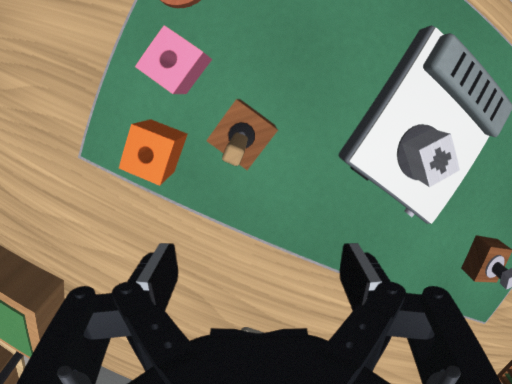

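The wrist view shows the brush in its brown block at (240,140), with pink at (172,60) and orange at (152,152). The socket cross is at (441,159). Next I rectify the handle top and the socket mouth in close crops to get their yaws.

```bash
cat >> h.py <<'E'
def rect(pic,cx,cy,z,half,n=400,fish=True):
    """orthographic crop: col -> +x, row down -> -y"""
    T=np.array(pic["world_from_camera"]);K=np.array(pic["intrinsics"])
    g=(np.arange(n)+.5)/n*2*half-half
    X,Y=np.meshgrid(cx+g,cy-g); P=np.stack([X,Y,np.full_like(X,z)],-1)-T[:3,3]
    P=P@T[:3,:3]
    if fish:
        rr=np.hypot(P[...,0],P[...,1]);th=np.arctan2(rr,P[...,2]);k=th/np.maximum(rr,1e-9)
        u,v=P[...,0]*k,P[...,1]*k
    else: u,v=P[...,0]/P[...,2],P[...,1]/P[...,2]
    return cv2.remap(pic["color"],(u*K[0,0]+K[0,2]).astype(np.float32),(v*K[1,1]+K[1,2]).astype(np.float32),cv2.INTER_CUBIC)
E
python3 - <<'E'
from h import *
a=snapshot("wrist")
save(a,"d.png",np.hstack([rect(a,458.5,266.5,205,30),rect(a,553,17,105,40)]))
E
```

```text
(no output)
```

View pics/d.png

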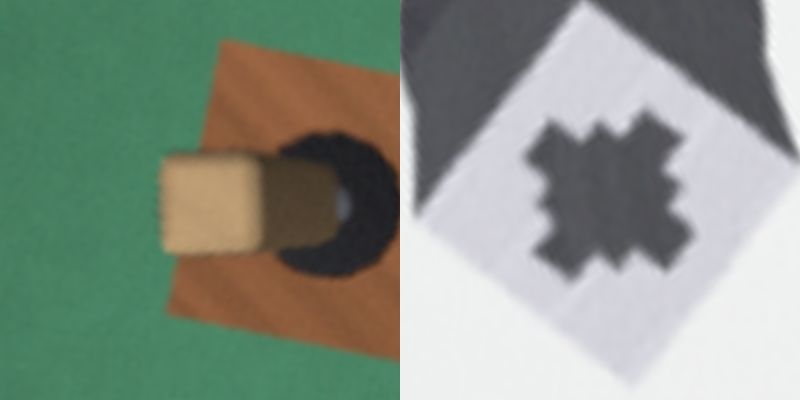

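Emit:
play_rows([
  [1,[0,0,0],-0.125],
  [1,[0,0,0],-0.125],
  [1,[0,0,0],-0.125],
  [1,[0,0,0],-0.125],
  [1,[0,0,0],-0.125],
  [1,[0,0,0],-0.125],
  [1,[0,0,0],-0.125],
  [1,[0,0,0],-0.125],
  [1,[0,0,0],-0.125],
  [1,[17,9.5,0],0],
  [1,[16.5,9.5,0],0],
  [1,[0,0,10],0],
])

```text
time: 4.6
tool_pos: [461.3, 264.9, 295.3]
tcp_rot: [179.8, -0.1, 89.8]
ft_force: [1.3, 0.7, 0.5]
finger_gap: 85.8
grip_force: 0.0
```

Emit:
play_rows([
  [1,[0,0,20],0],
  [1,[0,0,20],0],
  [1,[0,0,20],0],
  [1,[0,0,20],0],
  [1,[0,0,20],0],
  [1,[0,0,20],0],
  [1,[0,0,18],0],
  [1,[0,0,10],0],
  [1,[0,0,0],0],
])

```text
time: 5.35
tool_pos: [457.7, 262.2, 142.4]
tcp_rot: [-179.8, 0.1, 89.8]
ft_force: [-1.0, -0.0, -0.9]
finger_gap: 85.3
grip_force: 0.0
```

```bash
python3 - <<'E'
from h import *
s=sense();print(s["time"],s["tool_pos"],s["tcp_rot"],s["joint_pos"],s["ft_force"])
a=snapshot("wrist");save(a,"e.png")
for n in ["brush_grip","brush","socket_mouth"]:
    for q in pinpoint(n,a)[:3]: print(n,round(q["p"],2),W(a,q["xyz"]).round(1))
E
```

```text
5.35 [457.7167626  262.23829264 142.37983872] [-1.79752468e+02  1.25386503e-01  8.98154783e+01] [ 2.42479240e+01 -1.78198690e-02  1.02529444e+02 -1.20465419e-02
  7.77656038e+01  2.44352978e+01] [-0.98320604 -0.02853685 -0.91234129]
brush_grip 0.64 [459.1 267.8 167.8]
brush 0.7 [460.8 261.8  14.8]
```

Emit:
play_rows([
  [1,[3,1.5,0],0],
  [1,[0,0,0],0],
  [-1,[0,0,0],0],
  [-1,[0,0,0],0],
  [-1,[0,0,0],0],
  [-1,[0,0,0],0],
  [-1,[0,0,0],0],
  [-1,[0,0,0],0],
  [-1,[0,0,0],0],
  [-1,[0,0,0],0],
  [-1,[0,0,0],0],
  [-1,[0,0,0],0],
], force=40)

```text
time: 6.55
tool_pos: [460.9, 267.1, 145.2]
tcp_rot: [-180.0, 0.0, 89.9]
ft_force: [-1.1, -0.7, 0.7]
finger_gap: 15.3
grip_force: 43.1
```

Emit:
play_rows([
  [-1,[0,0,-10],0],
  [-1,[0,0,-20],0],
  [-1,[0,0,-25],0],
  [-1,[0,0,-25],0],
  [-1,[0,0,-25],0],
  [-1,[0,0,-15],0],
  [-1,[-20,7,0],0],
  [-1,[-30,11.5,0],0],
  [-1,[-30,11.5,0],0],
  [-1,[-30,11.5,0],0],
  [-1,[-30,11.5,0],0],
  [-1,[-30,11.5,0],0],
])

```text
time: 7.55
tool_pos: [525.5, 95.6, 266.3]
tcp_rot: [179.9, -0.0, 89.9]
ft_force: [0.5, 0.6, -0.8]
finger_gap: 14.9
grip_force: 43.1
```

Emit:
play_rows([
  [-1,[-30,11.5,0],0],
  [-1,[-25,9,0],0],
  [-1,[-14,5,0],0],
  [-1,[-6,2,0],0],
  [-1,[0,0,0],0],
  [-1,[0,0,0],0],
  [-1,[0,0,0],0],
])

```text
time: 8.13
tool_pos: [552.3, 23.1, 265.5]
tcp_rot: [180.0, -0.0, 89.9]
ft_force: [-0.0, -0.8, -0.5]
finger_gap: 14.9
grip_force: 43.1
```

```bash
python3 - <<'E'
from h import *
s=sense();print(s["time"],s["tool_pos"],s["tcp_rot"],s["joint_pos"],s["ft_force"])
a=snapshot("wrist");b=snapshot("side");t=snapshot("top")
for p,nm in((a,"wrist"),(b,"side"),(t,"top")):
  for n in ["brush_grip","brush","socket_mouth"]:
    for q in pinpoint(n,p)[:2]: print(nm,n,round(q["p"],2),W(p,q["xyz"]).round(1))
c=pix(b,[555,18,130]).round().astype(int);print(c)
sc=cv2.resize(b["color"][c[1]-60:c[1]+60,c[0]-50:c[0]+50],(400,480),interpolation=3)
save(b,"f.png",np.hstack([sc,cv2.resize(rect(a,555,18,105,45),(400,480))]))
E
```

```text
8.1333 [552.28869958  23.07132436 265.52520862] [ 1.79996101e+02 -2.81227170e-02  8.99428584e+01] [-2.94126403e+00 -5.50424910e-01  9.00596738e+01  2.82843104e-02
  9.04882719e+01 -2.88387985e+00] [-0.01163799 -0.84952752 -0.45729084]
wrist brush_grip 0.66 [550.2  24.1 288.9]
wrist brush 0.97 [549.7  21.2 136.4]
wrist brush 0.5 [556.2  15.9 105.1]
wrist socket_mouth 0.72 [555.8  19.6 105.9]
side brush_grip 0.55 [552.   21.  285.3]
side brush_grip 0.45 [458.2 264.6  75.3]
side brush 0.74 [551.   18.9 131.2]
side socket_mouth 0.81 [552.2  15.3 102.5]
top socket_mouth 0.56 [553.8  19.5 104.2]
[256 186]
```

View pics/f.png

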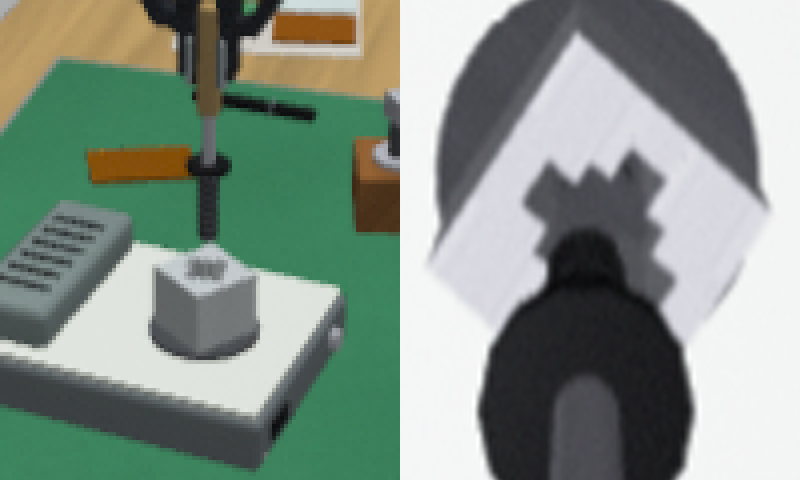

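The left (side) crop shows the bristle tip at (208,240), above the socket mouth at (208,265). The right crop, rectified at mouth height, shows the square's corners at (577,32), (768,208) and (430,262). That puts the centre near (554.8,18.8) with a yaw of about -37.4.

Emit:
play_rows([
  [-1,[-3,2.7,0],0],
  [-1,[0,0,12],0],
  [-1,[0,0,11],0],
  [-1,[0,0,0],0],
  [-1,[0,0,0],0],
])

```text
time: 9.15
tool_pos: [554.2, 18.9, 240.3]
tcp_rot: [-179.8, -0.0, 89.9]
ft_force: [-0.7, 0.7, -1.3]
finger_gap: 15.3
grip_force: 43.1
```

```bash
python3 - <<'E'
from h import *
s=sense();print(s["time"],s["tool_pos"],s["tcp_rot"],s["ft_force"])
a=snapshot("wrist");b=snapshot("side")
for p,nm in((a,"wrist"),(b,"side")):
  for n in ["brush","socket_mouth"]:
    for q in pinpoint(n,p)[:2]: print(nm,n,round(q["p"],2),W(p,q["xyz"]).round(1))
c=pix(b,[555,18,115]).round().astype(int);print(c)
sc=cv2.resize(b["color"][c[1]-30:c[1]+30,c[0]-25:c[0]+25],(400,480),interpolation=3)
save(b,"g.png",np.hstack([sc,cv2.resize(rect(a,555,18,105,40),(400,480))]))
E
```

```text
9.15 [554.16442162  18.9302741  240.27235825] [-1.79803620e+02 -1.37927226e-02  8.98776366e+01] [-0.68527099  0.66330464 -1.27230308]
wrist brush 0.96 [553.2  15.6 112.6]
wrist socket_mouth 0.56 [556.6  17.1 105.1]
side brush 0.75 [553.   13.2 108.8]
side socket_mouth 0.62 [552.3  13.2 103.5]
[256 190]
```

View pics/g.png

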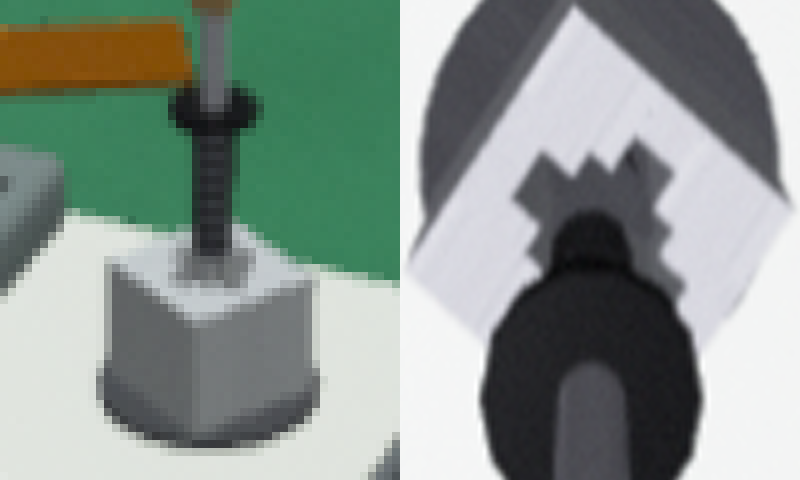

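Emit:
play_rows([
  [-1,[1.5,1.5,0],0],
  [-1,[0,0,0],0],
  [-1,[0,0,5],0],
  [-1,[0,0,4],0],
  [-1,[0,0,4],0],
  [-1,[0,0,4],0],
  [-1,[0,0,0],0],
])

```text
time: 10.03
tool_pos: [556.0, 20.4, 223.7]
tcp_rot: [-179.9, -0.0, 89.9]
ft_force: [0.3, 0.1, -1.1]
finger_gap: 15.6
grip_force: 43.1
```

Emit:
play_rows([
  [-1,[0,0,5],0],
  [-1,[0,0,5],0],
  [-1,[0,0,4],0],
  [-1,[0,0,1],0],
  [-1,[0,0,0],0],
  [-1,[0,0,0],0],
])

```text
time: 10.53
tool_pos: [556.7, 20.4, 210.3]
tcp_rot: [-180.0, -0.0, 89.9]
ft_force: [-0.8, 0.2, 0.1]
finger_gap: 15.4
grip_force: 43.1
```

```bash
python3 - <<'E'
from h import *
zs=[]
s=sense();print(s["time"],s["tool_pos"],s["ft_force"],s["joint_pos"])
for i in range(4):
    b=snapshot("side");s=sense();zs.append(np.r_[s["tool_pos"],s["ft_force"]])
    for q in pinpoint("brush",b)[:1]: print(W(b,q["xyz"]).round(1))
print(np.round(zs,1))
E
```

```text
10.5333 [556.71157185  20.44190953 210.28209639] [-0.76198053  0.17187883  0.0703331 ] [-3.17089069e+00  1.44876190e+00  9.38034796e+01  7.39482384e-04
  8.47541973e+01 -3.05792207e+00]
[553.3  14.8  76.3]
[552.5  13.3 104.7]
[554.2  18.3  74. ]
[555.2  19.3  76. ]
[[ 5.568e+02  2.040e+01  2.105e+02  5.000e-01  4.000e-01 -5.000e-01]
 [ 5.569e+02  2.040e+01  2.107e+02  4.000e-01  2.000e-01 -1.000e-01]
 [ 5.569e+02  2.040e+01  2.106e+02 -0.000e+00 -1.200e+00  0.000e+00]
 [ 5.568e+02  2.040e+01  2.105e+02  2.000e-01  5.000e-01 -1.100e+00]]
```

Emit:
play_rows([
  [-1,[0,0,1.5],0],
  [-1,[0,0,1.5],0],
  [-1,[0,0,0],0],
  [-1,[0,0,0],0],
  [-1,[0,0,0],0],
])

```text
time: 11.35
tool_pos: [556.7, 20.5, 207.2]
tcp_rot: [-180.0, -0.0, 89.9]
ft_force: [0.1, -0.6, -0.3]
finger_gap: 15.7
grip_force: 43.1
```

Emit:
play_rows([
  [-1,[0,0,-7],0],
  [-1,[0,0,-10],0],
  [-1,[0,0,-10],0],
  [-1,[0,0,0],0],
  [-1,[0,0,0],0],
  [-1,[0,0,9],0],
  [-1,[0,0,9],0],
  [-1,[0,0,7],0],
  [-1,[0,0,2],0],
  [-1,[0,0,0],0],
  [-1,[0,0,0],0],
  [-1,[0,0,0],0],
])

```text
time: 12.35
tool_pos: [556.7, 20.4, 207.2]
tcp_rot: [-180.0, -0.0, 89.9]
ft_force: [-0.1, -0.3, -2.2]
finger_gap: 15.5
grip_force: 43.2
```

Emit:
play_rows([
  [-1,[0,0,-10],0],
  [-1,[0,0,-15],0],
  [-1,[0,0,-20],0],
  [-1,[0,0,-15],0],
  [-1,[15,-6,0],0],
  [-1,[28,-11,0],0],
  [-1,[32,-12,0],0],
  [-1,[32,-13,0],0],
  [-1,[32,-12,0],0],
  [-1,[32,-13,0],0],
  [-1,[32,-12,0],0],
  [-1,[26,-10,0],0],
])

```text
time: 13.35
tool_pos: [467.3, 251.7, 268.7]
tcp_rot: [179.9, -0.1, 89.9]
ft_force: [-0.1, 0.1, -1.6]
finger_gap: 15.3
grip_force: 43.1
```

Emit:
play_rows([
  [-1,[13,-5,0],0],
  [-1,[4.7,-1.9,0],0],
  [-1,[0,0,0],0],
  [-1,[0,0,0],0],
  [-1,[0,0,0],0],
])

```text
time: 13.77
tool_pos: [461.9, 266.3, 267.6]
tcp_rot: [180.0, 0.0, 89.8]
ft_force: [0.3, -0.3, -1.5]
finger_gap: 15.5
grip_force: 43.1
```

```bash
python3 - <<'E'
from h import *
a=snapshot("wrist");b=snapshot("side")
s=sense();print(s["time"],s["tool_pos"],s["tcp_rot"],s["ft_force"])
for p,nm in((a,"wrist"),(b,"side")):
  for n in ["brush","brush_holder_hole0"]:
    for q in pinpoint(n,p)[:3]: print(nm,n,round(q["p"],2),W(p,q["xyz"]).round(1))
E
```

```text
13.8667 [461.8730688  266.242944   267.39120445] [1.79993549e+02 1.26097844e-02 8.97921348e+01] [-0.3094472  -0.26717691  0.31828688]
wrist brush 0.73 [462.4 262.5 138. ]
wrist brush 0.66 [459.2 268.2 286.7]
wrist brush_holder_hole0 0.97 [384.2 367.4  71.3]
wrist brush_holder_hole0 0.74 [456.6 269.   77.7]
wrist brush_holder_hole0 0.63 [504.2 395.   75.9]
side brush 0.64 [458.9 264.3 133.1]
side brush_holder_hole0 0.71 [459.5 266.7  76.2]
side brush_holder_hole0 0.71 [ 454.  -291.9   57. ]
side brush_holder_hole0 0.7 [380.8 369.6  77.9]
```

Emit:
play_rows([
  [-1,[1,-1.3,0],0],
  [-1,[0,0,15],0],
  [-1,[0,0,20],0],
  [-1,[0,0,15],0],
  [-1,[0,0,6],0],
  [-1,[0,0,0],0],
  [-1,[0,0,0],0],
])

```text
time: 14.65
tool_pos: [460.0, 268.3, 211.6]
tcp_rot: [-180.0, 0.0, 89.9]
ft_force: [0.3, 0.6, 0.0]
finger_gap: 15.8
grip_force: 43.1
```

```bash
python3 - <<'E'
from h import *
a=snapshot("wrist");b=snapshot("side")
s=sense();print(s["time"],s["tool_pos"],s["tcp_rot"],s["ft_force"])
c=pix(b,[460,267,80]).round().astype(int);print(c)
sc=cv2.resize(b["color"][c[1]-30:c[1]+30,c[0]-25:c[0]+25],(400,480),interpolation=3)
save(b,"i.png",np.hstack([sc,cv2.resize(rect(a,460,267,75,40),(400,480))]))
E
```

```text
14.75 [460.6810286  268.63695022 212.72892103] [ 1.79897117e+02 -4.85559060e-02  8.98859775e+01] [ 0.38440874  0.34898628 -1.32998753]
[266 255]
```

View pics/i.png

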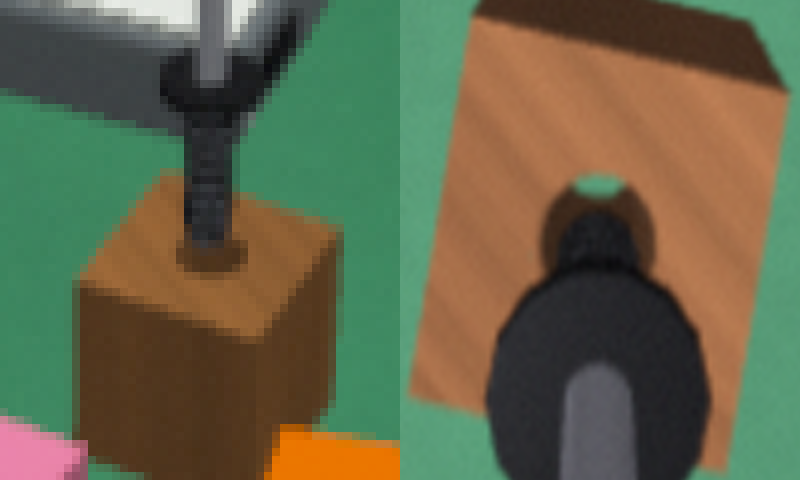

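The left crop shows the bristle tip at (208,245), right over the hole at (211,253). In the right crop the bristles at column 597 are centred on the hole at column 599, so I lower it.

Emit:
play_rows([
  [-1,[0,0,8],0],
  [-1,[0,0,10],0],
  [-1,[0,0,12],0],
  [-1,[0,0,12],0],
  [-1,[0,0,12],0],
  [-1,[0,0,8],0],
  [-1,[0,0,3],0],
  [-1,[0,0,0],0],
  [-1,[0,0,0],0],
  [-1,[0,0,0],0],
])

```text
time: 15.58
tool_pos: [460.0, 268.3, 145.9]
tcp_rot: [-180.0, 0.0, 89.9]
ft_force: [0.4, 1.0, -0.6]
finger_gap: 15.2
grip_force: 43.0
```

Emit:
play_rows([
  [-1,[0,0,0.7],0],
  [-1,[0,0,0],0],
  [0,[0,0,0],0],
  [0.5,[0,0,0],0],
  [1,[0,0,0],0],
  [1,[0,0,0],0],
  [1,[0,0,0],0],
  [1,[0,0,0],0],
  [1,[0,0,0],0],
  [1,[0,0,-10],0],
  [1,[0,0,-20],0],
  [1,[0,0,-30],0],
])

```text
time: 16.58
tool_pos: [458.3, 267.5, 203.9]
tcp_rot: [-179.7, 0.1, 89.9]
ft_force: [-0.4, -0.1, -0.0]
finger_gap: 85.0
grip_force: 0.0
```

```bash
python3 - <<'E'
from h import *
a=snapshot("wrist");b=snapshot("side")
s=sense();print(s["time"],s["tool_pos"],s["finger_gap"],s["joint_pos"])
for p,nm in((a,"wrist"),(b,"side")):
  for n in ["brush_grip","brush"]:
    for q in pinpoint(n,p)[:2]: print(nm,n,round(q["p"],2),W(p,q["xyz"]).round(1))
h=[W(b,q["xyz"]).round(1) for q in pinpoint("head_grip",b)[:1]];print(h)
E
```

```text
16.6833 [462.72730367 269.5965156  212.03715853] 85.47784330532191 [ 2.47379541e+01 -2.48646693e+00  9.75318389e+01  3.00145623e-03
  8.44433070e+01  2.48522173e+01]
wrist brush_grip 0.82 [461.1 267.3 165.3]
wrist brush 0.6 [460.6 266.4  14.7]
side brush_grip 0.74 [461.3 265.5 165.1]
side brush_grip 0.38 [ 454.9 -292.3   58.7]
[array([ 459.8, -296.2,  105.8])]
```

Emit:
play_rows([
  [1,[0,0,-20],0],
  [1,[0,0,-20],0],
  [1,[-20,0,0],0],
  [1,[-36,0,0],0],
  [1,[-36,0,0],0],
  [1,[-36,0,0],0],
  [1,[-36,0,0],0],
  [1,[-36,0,0],0],
  [1,[-36,0,0],0],
  [1,[-36,0,0],0],
  [1,[-36,0,0],0],
  [1,[-36,0,0],0],
])

```text
time: 17.93
tool_pos: [458.4, -77.2, 244.5]
tcp_rot: [-179.9, -0.0, 89.9]
ft_force: [1.0, -0.9, 0.1]
finger_gap: 85.4
grip_force: 0.0
```

Emit:
play_rows([
  [1,[-36,0,0],0],
  [1,[-36,0,0],0],
  [1,[-36,0,0],0],
  [1,[-36,0,0],0],
  [1,[-36,0,0],0],
  [1,[-25,0,0],0],
  [1,[-12,0,0],0],
  [1,[0,0,0],0],
  [1,[0,0,0],0],
  [1,[0,0,0],0],
])

```text
time: 18.77
tool_pos: [458.9, -291.4, 245.1]
tcp_rot: [-180.0, -0.1, 89.9]
ft_force: [-0.3, -0.2, -0.2]
finger_gap: 85.2
grip_force: 0.0
```

```bash
python3 - <<'E'
from h import *
a=snapshot("wrist")
s=sense();print(s["time"],s["tool_pos"],s["tcp_rot"],s["finger_gap"])
for n in ["head_grip","head_seat","head_stand_hole0"]:
    for q in pinpoint(n,a)[:2]: print(n,round(q["p"],2),W(a,q["xyz"]).round(1))
save(a,"j.png",np.hstack([rect(a,458,-295,119,30),rect(a,458,-295,55,60)]))
E
```

```text
18.8167 [ 459.04250845 -291.25980423  245.29578178] [-1.79976280e+02 -4.46824894e-02  8.99610380e+01] 85.02859281319606
head_grip 0.82 [ 456.5 -294.4  103.2]
head_seat 0.87 [ 457.  -291.5   49.5]
```

View pics/j.png

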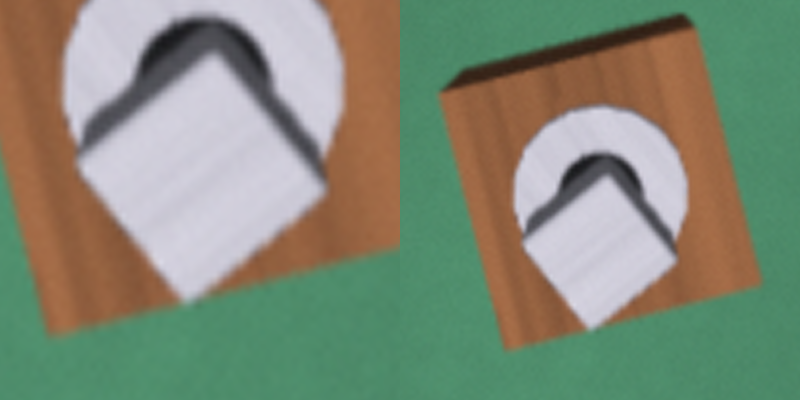

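The left crop, rectified at the grip's top, shows its corners at (212,50), (327,185), (185,302) and (78,160). That gives a centre of about (458.1,-291.1) and a yaw of about 39.1. The flange circle in the right crop agrees.

Emit:
play_rows([
  [1,[0,0,0],-0.125],
  [1,[0,0,0],-0.125],
  [1,[0,0,0],-0.125],
  [1,[0,0,0],-0.125],
  [1,[0,0,0],-0.125],
  [1,[0,0,0],-0.058],
  [1,[0.6,-0.6,0],0],
  [1,[0,0,10],0],
  [1,[0,0,20],0],
  [1,[0,0,25],0],
  [1,[0,0,25],0],
  [1,[0,0,25],0],
])

```text
time: 19.97
tool_pos: [457.9, -292.1, 138.9]
tcp_rot: [180.0, 0.0, 128.9]
ft_force: [-0.2, -0.7, -0.6]
finger_gap: 85.4
grip_force: 0.0
```

Emit:
play_rows([
  [1,[0,0,25],0],
  [1,[0,0,18],0],
  [1,[0,0,9],0],
  [1,[0,0,0],0],
  [1,[0,0,0],0],
  [1,[0,0,0],0],
])

```text
time: 20.47
tool_pos: [458.9, -293.2, 90.1]
tcp_rot: [180.0, 0.1, 129.0]
ft_force: [-0.2, -0.2, 1.7]
finger_gap: 85.3
grip_force: 0.0
```

Emit:
play_rows([
  [-1,[0,0,1.5],0],
  [-1,[0,0,0],0],
  [-1,[0,0,0],0],
  [-1,[0,0,0],0],
  [-1,[0,0,0],0],
  [-1,[0,0,0],0],
  [-1,[0,0,0],0],
  [-1,[0,0,0],0],
  [-1,[0,0,0],0],
  [-1,[0,0,0],0],
], force=70)

```text
time: 21.3
tool_pos: [458.4, -293.0, 87.7]
tcp_rot: [180.0, 0.1, 129.0]
ft_force: [-0.6, -0.3, 6.4]
finger_gap: 27.0
grip_force: 69.7
```

```bash
python3 - <<'E'
from h import *
z=[]
for i in range(3): snapshot("top");s=sense();z.append(np.r_[s["tool_pos"],s["tcp_rot"],s["ft_force"],s["wrist_torque"]])
print(s["time"],np.round(z,2),s["finger_gap"],s["grip_force"])
E
```

```text
21.45 [[ 4.5840e+02 -2.9293e+02  8.7680e+01  1.7999e+02  6.0000e-02  1.2902e+02
  -3.7000e-01 -3.5000e-01  5.6600e+00 -1.0000e-02  9.0000e-02  4.0000e-02]
 [ 4.5839e+02 -2.9296e+02  8.7670e+01  1.7999e+02  6.0000e-02  1.2901e+02
  -3.0000e-01 -1.0400e+00  6.2800e+00 -6.0000e-02  9.0000e-02  1.0000e-02]
 [ 4.5838e+02 -2.9293e+02  8.7670e+01  1.7999e+02  6.0000e-02  1.2902e+02
  -8.1000e-01 -1.0000e-02  5.6100e+00  4.0000e-02  1.3000e-01 -0.0000e+00]] 26.839719447723464 69.72826480865479
```

Emit:
play_rows([
  [-1,[0,0,-5],0],
  [-1,[0,0,-15],0],
  [-1,[0,0,-20],0],
  [-1,[0,0,-25],0],
  [-1,[0,0,-25],0],
  [-1,[0,0,-18],0],
  [-1,[0,0,-7],0],
  [-1,[5.6,14.5,0],0],
  [-1,[11.2,28.7,0],0],
  [-1,[11.2,28.7,0],0],
  [-1,[11.2,28.7,0],0],
  [-1,[11.2,28.7,0],0],
])

```text
time: 22.45
tool_pos: [526.4, -170.5, 200.4]
tcp_rot: [-179.9, -0.1, 129.0]
ft_force: [0.5, -0.2, -2.8]
finger_gap: 27.0
grip_force: 69.4
```

Emit:
play_rows([
  [-1,[11.2,28.7,0],0],
  [-1,[11.2,28.7,0],0],
  [-1,[11.2,28.7,0],0],
  [-1,[11.2,28.7,0],0],
  [-1,[11.2,28.7,0],0],
  [-1,[5.6,14.3,0],0],
  [-1,[0,0,0],-0.119],
  [-1,[0,0,0],-0.118],
  [-1,[0,0,0],0],
  [-1,[0,0,0],0],
  [-1,[0,0,0],0],
])

```text
time: 23.37
tool_pos: [610.1, -25.1, 201.3]
tcp_rot: [-180.0, -0.1, 142.3]
ft_force: [-0.7, -0.4, -2.5]
finger_gap: 27.0
grip_force: 69.6
```

```bash
python3 - <<'E'
from h import *
snapshot("wrist");a=snapshot("wrist")
s=sense();print(s["time"],s["tool_pos"],s["tcp_rot"],s["finger_gap"])
t=s["tool_pos"]
for n in ["head_grip","head_seat","head","socket_mouth"]:
    for q in pinpoint(n,a)[:2]: print(n,round(q["p"],2),W(a,q["xyz"]).round(1))
np.savez("k.npz",**{k:np.array(v) for k,v in a.items()})
save(a,"k.png",np.hstack([rect(a,555,18,105,40),rect(a,t[0],t[1],t[2]-26.7,45)]))
E
```

```text
23.4667 [610.34337264 -25.20353832 201.79342526] [-1.79984033e+02 -2.39830833e-02  1.42415187e+02] 27.148012308562706
head_grip 0.78 [610.2 -27.  219.1]
head_seat 0.71 [611.  -24.8 163.3]
head 0.61 [615.7 -23.6 132. ]
head 0.4 [ 456.3 -291.2   57.1]
socket_mouth 0.76 [554.   20.6 104.9]
```

View pics/k.png

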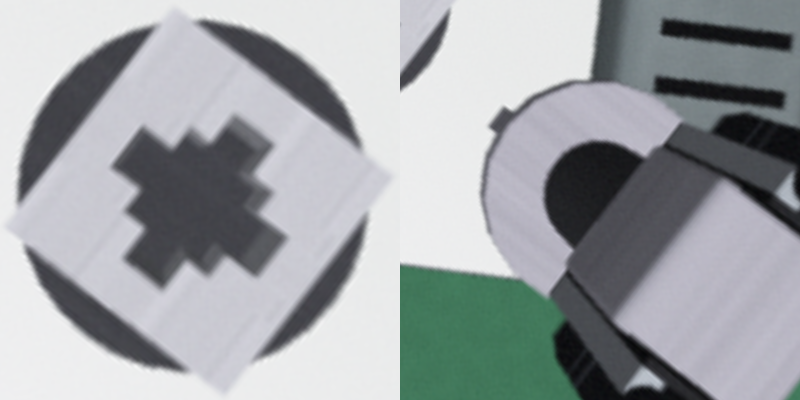

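The left crop shows the socket square-on: corners (175,5), (395,178), (225,395) and (5,228), so the centre is about (555.0,17.7) and the yaw about 52.3. The right crop shows the held flange's arc, from (484,185) to (600,80) to (680,125). I fit both numerically.

```bash
python3 - <<'E'
from h import *
from scipy.optimize import least_squares
a=dict(np.load("k.npz")); t=np.array([610.34,-25.20,201.79])
# socket cross hole: dark blob in the middle, and light square
R=rect(a,555,18,105,40,800);g=cv2.cvtColor(R,cv2.COLOR_RGB2GRAY).astype(float)
G=cv2.GaussianBlur(g,(0,0),3)
# square edges: search along normals from model (cx,cy,yaw,half)
def edge(c,n,lo,hi):
    r=np.arange(lo,hi,.2);P=c+np.outer(r,n)
    v=cv2.remap(G.astype(np.float32),((P[:,0]-515)*10-.5).astype(np.float32)[None],((58-P[:,1])*10-.5).astype(np.float32)[None],1)[0]
    d=np.abs(np.gradient(v));return r[d.argmax()],d.max()
c0=np.array([555,17.7]);y0=np.radians(52.3)
pts=[]
for k in range(4):
    n=np.array([np.cos(y0+k*np.pi/2),np.sin(y0+k*np.pi/2)]);tt=np.array([-n[1],n[0]])
    for o in np.arange(-14,15,2): r,d=edge(c0+o*tt,n,24,31);pts.append((k,*(c0+o*tt+r*n)))
pts=np.array(pts)
def f(p):
    th=p[2]+pts[:,0]*np.pi/2;return (pts[:,1]-p[0])*np.cos(th)+(pts[:,2]-p[1])*np.sin(th)-p[3]
s=least_squares(f,[*c0,y0,28],loss="soft_l1",f_scale=.3);print("socket",s.x[:2].round(2),np.degrees(s.x[2]).round(2),s.x[3],np.abs(s.fun).mean())
# flange arc
z=t[2]-26.7
R=rect(a,t[0],t[1],z,45,900);g=cv2.cvtColor(R,cv2.COLOR_RGB2GRAY).astype(float);G=cv2.GaussianBlur(g,(0,0),3)
pp=[]
c=np.array([610.25,-24.4])
for an in np.radians(np.arange(80,215,3)):
    n=np.array([np.cos(an),np.sin(an)]);r=np.arange(20,30,.1);P=c+np.outer(r,n)
    v=cv2.remap(G.astype(np.float32),((P[:,0]-t[0]+45)*10-.5).astype(np.float32)[None],((t[1]+45-P[:,1])*10-.5).astype(np.float32)[None],1)[0]
    hi=np.median(v[:20]);i=np.argmax(v<hi-20) if (v<hi-20).any() else -1
    if i>0: pp.append(c+r[i]*n)
pp=np.array(pp)
for rad in (None,26):
    fn=(lambda q:np.hypot(*(pp-q[:2]).T)-(q[2] if rad is None else rad))
    s=least_squares(fn,[*c,26],loss="soft_l1",f_scale=.3);print("flange",len(pp),s.x.round(2),np.abs(s.fun).mean())
E
```

```text
socket [554.86  17.65] 52.21 28.099175086291954 0.1841281208202848
flange 40 [610.06 -24.41  25.2 ] 0.09624522809352287
flange 40 [610.76 -25.01  26.  ] 0.15192519037062455
```

Emit:
play_rows([
  [-1,[10,0,0],0],
  [-1,[20,0,0],0],
  [-1,[20,0,0],0],
  [-1,[14,0,0],0],
  [-1,[6,-0.1,0],0],
  [-1,[0,0,8],0],
  [-1,[0,0,8],0],
  [-1,[0,0,4],0],
  [-1,[0,0,0],0],
  [-1,[0,0,0],0],
  [-1,[0,0,0],0],
])

```text
time: 24.58
tool_pos: [555.2, 17.2, 181.9]
tcp_rot: [-180.0, -0.0, 142.6]
ft_force: [-0.0, 0.4, -3.7]
finger_gap: 26.7
grip_force: 69.7
```

Emit:
play_rows([
  [-1,[0,0,2],0],
  [-1,[0,0,2],0],
  [-1,[0,0,2],0],
  [-1,[0,0,2],0],
  [-1,[0,0,0],0],
  [-1,[0,0,0],0],
])

```text
time: 25.08
tool_pos: [554.8, 17.6, 173.9]
tcp_rot: [-180.0, -0.0, 142.6]
ft_force: [0.2, 0.5, -3.3]
finger_gap: 27.0
grip_force: 69.7
```

Emit:
play_rows([
  [-1,[0,0,3],0],
  [-1,[0,0,3],0],
  [-1,[0,0,3],0],
  [-1,[0,0,3],0],
  [-1,[0,0,3],0],
  [-1,[0,0,3],0],
  [-1,[0,0,3],0],
  [-1,[0,0,0],0],
  [-1,[0,0,0],0],
])

```text
time: 25.83
tool_pos: [554.7, 17.6, 152.8]
tcp_rot: [-180.0, -0.0, 142.6]
ft_force: [-0.1, 0.3, -1.9]
finger_gap: 26.8
grip_force: 69.7
```

Emit:
play_rows([
  [-1,[0,0,2.5],0],
  [-1,[0,0,2.5],0],
  [-1,[0,0,2.5],0],
  [-1,[0,0,2.5],0],
  [-1,[0,0,2],0],
  [-1,[0,0,2],0],
  [-1,[0,0,0],0],
  [-1,[0,0,0],0],
  [-1,[0,0,0],0],
], force=100)

```text
time: 26.58
tool_pos: [555.4, 17.5, 139.9]
tcp_rot: [180.0, 0.1, 142.6]
ft_force: [-2.4, -0.5, 6.0]
finger_gap: 26.7
grip_force: 102.8
```

Emit:
play_rows([
  [-1,[0,0,1],0],
  [-1,[0,0,1],0],
  [-1,[0,0,0],0],
  [-1,[0,0,0],0],
  [-1,[0,0,0],0],
])

```text
time: 27.0
tool_pos: [555.5, 17.5, 138.1]
tcp_rot: [180.0, 0.1, 142.6]
ft_force: [-2.2, 0.1, 6.8]
finger_gap: 26.4
grip_force: 102.9
```

Emit:
play_rows([
  [-1,[0,0,1],0],
  [-1,[0,0,0],0],
  [-1,[0,0,0],0],
  [-1,[0,0,0],0],
])

```text
time: 27.33
tool_pos: [555.5, 17.5, 137.8]
tcp_rot: [180.0, 0.1, 142.6]
ft_force: [-5.2, 0.0, 11.3]
finger_gap: 26.4
grip_force: 103.6
```

Emit:
play_rows([
  [-1,[0,0,1],0],
  [-1,[0,0,0],0],
  [-1,[0,0,0],0],
  [-1,[0,0,0],0],
  [-1,[0,0,0],0],
])

```text
time: 27.75
tool_pos: [555.6, 17.5, 137.8]
tcp_rot: [180.0, 0.1, 142.6]
ft_force: [-9.0, 0.5, 18.8]
finger_gap: 26.4
grip_force: 104.6
```

```bash
python3 - <<'E'
from h import *
b=snapshot("side");s=sense();print(s["time"],s["tool_pos"],s["ft_force"],s["tcp_rot"])
for n in ["head_seat","brush"]:
    for q in pinpoint(n,b)[:1]: print(n,W(b,q["xyz"]).round(1))
ims=[]
for w in ([555,18,110],[461,267,90]):
    c=pix(b,w).round().astype(int);ims.append(cv2.resize(b["color"][c[1]-48:c[1]+48,c[0]-40:c[0]+40],(400,480),interpolation=3))
save(b,"l.png",np.hstack(ims))
E
```

```text
27.8 [555.5978387   17.49582916 137.7835285 ] [-9.38292076 -0.37021696 18.03490252] [1.79950152e+02 9.99937078e-02 1.42602833e+02]
head_seat [551.8  18.9 106. ]
brush [ 701.3 -306.3   -4.2]
```

View pics/l.png

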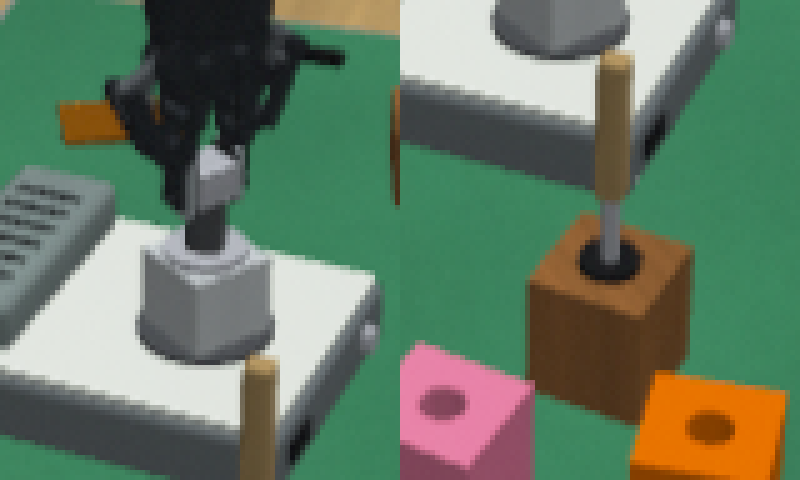

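The left crop shows the flange seated flat on the socket at (205,245), still gripped. The right crop shows the brush upright in its brown block with its collar on top at (610,262). The push holds at about 18 N and z no longer moves, so I hand in.

```bash
python3 -c "
from bench import *
print(hand_in())"
```

```text
the job is handed in; nothing more can be done
None
```

I handed the job in at about 28 s: socket brushed with two strokes, brush standing back in its brown block, and the grinding head held pressed home with its flange on the socket; the judge's result was not shown.

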